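# Clear the jam jars, dispense three truffles, serve the dish

### The job

Guests have left jam jars in the way in front of the truffle dispenser: first put every one of them upright back in the wooden jam tray, then stand the empty white dish on the sideboard under the dispenser's chute. Turn the dispenser's knob clockwise by exactly three clicks so that three truffles drop into the dish, and then serve the dish with its three truffles on the middle of the round cork mat. Leave the mug and the muffin where they stand.

Things in the scene. Friction and masses are not known exactly. Their poses are not given: they have to be found in the camera images.
- dispenser: truffle dispenser, fixed: round foot 120 mm across, steel column, square deck (134 x 134 mm, top at 140 mm) with a clear drum (128 mm across, lid top at 178 mm) and a black knob (top 216 mm). Origin on the sideboard under the drum's axis; its -x axis is the front, where the chute points. The paddle wheel in the drum has six pockets: five hold a truffle, the one over the outlet is empty
- wheel (a joint): angle in rad of knob and paddle wheel, 0 at the start, grows clockwise seen from above (to 5.4). A click is pi/3 = 1.047 rad; a detent (about 0.2 N m) pulls the wheel home to the nearest multiple of pi/3. Each click brings one more truffle to the outlet; it drops when two thirds of the click are turned and cannot be turned back. Letting go of the knob at a click leaves it there
- knob_grip (a point): middle of the knob's black paddle bar, on the wheel's axis, 203 mm above the sideboard; the bar is 60 mm long along this point's x axis, 14 mm thick (y) and 26 mm tall, and is gripped across its thickness. The point turns with the knob
- spout_lip (a point): middle of the lower front edge of the steel chute, 86 mm in front of the dispenser's axis and 74 mm above the sideboard; the chute's cheeks (44 mm apart outside) stand about 13 mm above its floor. Truffles roll off the lip forwards and fall 25 to 50 mm ahead of it
- serving_spot (a point): point on the sideboard where the middle of the dish belongs to catch the truffles: 125 mm in front of the dispenser's axis, 39 mm ahead of the lip
- dish: white straight-sided stoneware dish (ramekin), 68 mm across outside, 60 mm inside, 48 mm tall, floor 6 mm thick, 0.16 kg; gripped from above across its outside. Origin at the centre of its underside
- jam_tray: square light-wood tray, fixed: 190 x 190 mm, rim 36 mm high and 8 mm thick, floor 5 mm thick, so 174 x 174 mm inside; room for four jars, two by two, at about 45 mm from its middle lines. Origin at the centre of its underside, axes along its sides
- mat: round cork mat, fixed, 160 mm across and 5 mm thick. Origin at the centre of its underside. It and the jam tray can change places
- mug: green mug, 79 mm across, 109 mm with its handle, 98 mm tall, a bystander. Origin under its middle
- muffin: dark muffin in a fluted case, 80 mm across, 57 mm tall, a bystander. Origin at the centre of its underside
- jar_1: jam jar with a cream lid, 60 mm across, 70 mm tall, 0.19 kg, gripped round its side from above. Origin at the centre of its underside. Two or all three jars are there; an absent one is None
- jar_2: jam jar with a dark blue lid, 60 mm across, 70 mm tall, 0.19 kg, gripped round its side from above. Origin at the centre of its underside. Two or all three jars are there; an absent one is None
- jar_3: jam jar with a cream lid, 60 mm across, 70 mm tall, 0.19 kg, gripped round its side from above. Origin at the centre of its underside. Two or all three jars are there; an absent one is None
- truffle_1_center (a point): centre of chocolate truffle 1, a dark ball of 25 mm and 12 g; the first to reach the outlet. In its pocket the centre stands at 153 mm
- truffle_2_center (a point): centre of chocolate truffle 2, a dark ball of 25 mm and 12 g; the second to reach the outlet. In its pocket the centre stands at 153 mm
- truffle_3_center (a point): centre of chocolate truffle 3, a dark ball of 25 mm and 12 g; the third to reach the outlet. In its pocket the centre stands at 153 mm
- truffle_4_center (a point): centre of chocolate truffle 4, a dark ball of 25 mm and 12 g; the fourth to reach the outlet. In its pocket the centre stands at 153 mm
- truffle_5_center (a point): centre of chocolate truffle 5, a dark ball of 25 mm and 12 g; the fifth to reach the outlet. In its pocket the centre stands at 153 mm
Not all that is in view belongs to the job. What is shaped like the jar_1 but purple or turquoise is not meant. Leave any purple look-alike of the dish alone.

How it is judged:
On the way, in this order (a step that is already met when the one before it is completed fails the run):
1. every jar stands upright and released inside the jam tray (x of jar_1 in the frame of jam_tray between -0.062 and 0.062 m and y of jar_1 in the frame of jam_tray between -0.062 and 0.062 m and height (world z) of each of jar_1, jar_2, jar_3 below 0.02 m and angle between each of jar_1, jar_2, jar_3's own z axis and vertical below 0.15 rad and linear speed of each of jar_1, jar_2, jar_3 below 0.03 m/s and contact force between each of jar_1, jar_2, jar_3 and the fingers below 0.2 N and x of jar_2 in the frame of jam_tray between -0.062 and 0.062 m and y of jar_2 in the frame of jam_tray between -0.062 and 0.062 m and x of jar_3 in the frame of jam_tray between -0.062 and 0.062 m and y of jar_3 in the frame of jam_tray between -0.062 and 0.062 m), for 0.2 s.
2. the dish stands released on the sideboard at the serving spot, within 20 mm (horizontal distance between dish and serving_spot below 0.02 m and height (world z) of dish below 0.01 m and angle between dish's own z axis and vertical below 0.12 rad and linear speed of dish below 0.03 m/s and contact force between dish and the fingers below 0.2 N), for 0.2 s.
3. three truffles have dropped into the dish while it stands under the chute (horizontal distance between each of truffle_1_center, truffle_2_center, truffle_3_center and dish below 0.03 m and z of truffle_1_center in the frame of dish between 0.005 and 0.06 m and z of truffle_2_center in the frame of dish between 0.005 and 0.06 m and z of truffle_3_center in the frame of dish between 0.005 and 0.06 m and horizontal distance between dish and serving_spot below 0.045 m and height (world z) of dish below 0.01 m and value of joint wheel between 2.94159 and 3.34159 rad), for 0.2 s.
At the end, for the whole second after the job is handed in: The dish rests released on the cork mat, within 40 mm of its middle, with truffles 1 to 3 in it; 4 and 5 are still in the drum; the knob is at three clicks (3.14 rad, within 0.2); every jar stands upright, released, within 62 mm of the tray's middle along both its sides (all of step 1 and horizontal distance between dish and mat below 0.04 m and height (world z) of dish below 0.012 m and angle between dish's own z axis and vertical below 0.12 rad and linear speed of dish below 0.03 m/s and contact force between dish and the fingers below 0.2 N and horizontal distance between each of truffle_1_center, truffle_2_center, truffle_3_center and dish below 0.03 m and z of truffle_1_center in the frame of dish between 0.005 and 0.06 m and z of truffle_2_center in the frame of dish between 0.005 and 0.06 m and z of truffle_3_center in the frame of dish between 0.005 and 0.06 m and height (world z) of each of truffle_4_center, truffle_5_center above 0.14 m and value of joint wheel between 2.94159 and 3.34159 rad); the robot touches nothing.
It fails at once if the knob is turned towards a fourth click (past 3.8 rad) (value of joint wheel above 3.8 rad).
It fails at once if the mug or the muffin is pushed more than 30 mm or tipped over (distance of any of mug, muffin from where it was at the start of the episode above 0.03 m or angle between any of mug, muffin's own z axis and vertical above 0.4 rad).
Of jar_1, jar_2, jar_3 only 2 to 3 are there at a start; the rules pass over those that are not, and their reading is None.
At some moment in a run one of dish may be knocked a few centimetres aside while the robot is not near it.
It also fails if it takes over 208 s, if anything falls off the work surface, if the arm or the gripper's body presses on something with over 40 N, if the wrist force passes 120 N, or if a joint passes its speed limit or range.

### The arm

A 7-joint arm with a two-finger parallel gripper is mounted at the origin on a cart in front of the work surface, level with it; the furniture and walls round the work are solid. World frame = base frame: x ahead of the robot, y to its left, z up, the work surface at z = 0. Lengths are in m, angles in rad, forces in N, time in s.
With the tool pointing down it reaches from about 0.4 to 0.85 m from the base axis. Payload 6.9 kg.
Tool frame: the origin (TCP) lies on the mounting face of the last link; the fingertips stand 173 mm ahead of it and the grasp point (between the pads) lies 155 mm ahead of it; z points along the fingers, y is the line along which they close (so a half turn about z gives the same grasp; the last joint's range is limited). The gripper opens to 85 mm and grips with 20 to 120 N. Pads are 22 mm wide; open, the fingers measure 114 mm over their backs; the gripper's body (76 mm by 85 mm) begins 54 mm behind the grasp point. The pads swing forward as they close: fully open they stand 13 mm farther back than shut.
Start: joints at [-1.188, 0.507, -0.238, 1.5, 0.126, 1.149, -0.155], TCP at [0.171, 0.601, 0.405] pointing down, gripper open.
Joint ranges: [-3.08, 3.08], [-0.24, 2.05], [-1.43, 1.35], [0, 2.5], [-1.52, 4.66], [0.17, 1.96], [-2.89, 2.89]. Speed limits (rad/s): [2.39, 2.39, 3.14, 3.14, 3.14, 3.14, 3.14].

### API

Orientations are given as a unit quaternion [x, y, z, w].
In Python, from plant import robot gives the robot as it stands. The module is installed in compiled form; this text tells all that it offers.
- The arm moves only by the tool jog_arm, never from a script. Its argument "rows" is a list of rows, each a list of 7 numbers: the shift along the world's x, y, z scaled (see below), then the turn, a rotation vector about the world's x, y, z scaled (see below), then the finger opening in mm, from 0 to 85.4. In form: [[tx, ty, tz, rx, ry, rz, grip], ...]. A call has 1 to 20 rows; each row is the pose to reach, as a shift and turn from the pose commanded when the call began, turning the shorter way round; what a row does not reach only later rows make up. The controller multiplies each number of a shift by 1 m and each number of a turn by 180 degrees. A row lasts 1/8 s, in which the tool goes at most 62.5 mm and 10.7 degrees, less where a joint would pass 70% of its speed; a pose out of reach is approached as far as the arm can. A call with a number of a shift or a turn outside -1 to 1 is refused whole. A call with a gripper value outside its range is refused whole. The fingers move at their own pace and stop on an object; "newtons" is the grip in N (left out, the last holds). Time passes only in rows, so rows that repeat a pose let the fingers close. It gives the time, the measured TCP pose, the force, the opening and the grip force at its end, in the units of the state.
- robot.get_state(): the state, without advancing time (a new reading comes with each control period).
- robot.grab_frame(name): name is "scene" or "top"; returns the picture (480x640x3 uint8, red, green, blue); there is no depth.
- robot.calibration(name): a dict with "intrinsics" (3x3 intrinsics, pixels), "k1" (the pictures are not rectified: a ray, as slopes to the right and down, at radius r is drawn at 1 + k1 r^2 times it, then the intrinsics apply), "extrinsics" (4x4, takes a point from camera to world coordinates). Camera axes: x right, y down, z forward; pixel columns grow to the right and rows downward; lengths in m; the calibration is good to about 2 mm. A picture is of the moment at which its call begins. calibration takes no time and is no camera call.
- robot.finish_job(): hands the job in; it is judged then, once.
The state is a dict: "clock": time; "q": joint angles; "joint_velocities": joint speeds; "joint_torque": joint torques, N m; "tcp_pos": TCP position; "eef_rot": TCP orientation; "contact_force": force on the tool from outside, world axes, zero at the start; "moment": the same for the moment, N m; "grip_width": opening from 0.0 (shut) to 1.0 (fully open); "grasp_force": force on a finger pad.
Only numpy, scipy, OpenCV 4.12 (cv2) and the standard library are available. Lean on these libraries where they do the work, as an engineer would, in place of code of your own. Each camera call takes 0.05 s, during which the arm holds its last target. There are 200 camera calls.

## Working session

There is one attempt and no reset: what is moved stays moved. The work goes in short steps, Python scripts to look and compute and a tool call to move; the robot and the scene stay as the last step left them, time stands still between calls to the robot, and variables do not carry over. Pictures are saved under pics/ and viewed, at most 14 in all, crops included, and the job is handed in when it is done.

Besides the shell and the picture viewer there is one more tool, called after "Emit:" as a command line: name --pt "numbers of a row" for each row, then --argument value for the rest. jog_arm: Moves the arm, as the interface text tells. Shifts and turns lie within -1 to 1; 1 stands for 1 m of shift or 180 degrees of turn. Its arguments: {"type":"object","properties":{"rows":{"type":"array"},"newtons":{"type":"number"}},"required":["rows"]}

```bash
mkdir -p pics
cat > h.py <<'E'
import numpy as np, cv2
from plant import robot
def snap(n,f):
    im=robot.grab_frame(n); cv2.imwrite('pics/'+f,cv2.cvtColor(im,cv2.COLOR_RGB2BGR)); return im
def ray(n,u,v):
    c=robot.calibration(n);K=np.array(c['intrinsics']);E=np.array(c['extrinsics'])
    d=cv2.undistortPoints(np.array([[[u,v]]],float),K,np.array([c['k1'],0,0,0,0.]))[0,0]
    return E[:3,3],E[:3,:3]@np.array([d[0],d[1],1])
def pt(n,u,v,z):
    o,d=ray(n,u,v); return o+d*(z-o[2])/d[2]
def proj(n,P):
    c=robot.calibration(n);K=np.array(c['intrinsics']);E=np.linalg.inv(np.array(c['extrinsics']))
    return cv2.projectPoints(np.atleast_2d(np.array(P,float)),cv2.Rodrigues(E[:3,:3])[0],E[:3,3],K,np.array([c['k1'],0,0,0,0.]))[0][:,0]
E
python3 - <<'E'
from h import *
np.set_printoptions(precision=3,suppress=True)
for n in('scene','top'):
    snap(n,n+'0.png'); c=robot.calibration(n); print(c['k1'],np.array(c['extrinsics']),np.array(c['intrinsics']))
print(robot.get_state())
E
```

```text
0.023629781246039473 [[ 0.747 -0.349  0.566 -0.311]
 [-0.665 -0.4    0.631 -0.798]
 [ 0.006 -0.848 -0.531  0.972]
 [ 0.     0.     0.     1.   ]] [[502.18    0.    314.057]
 [  0.    502.18  238.913]
 [  0.      0.      1.   ]]
-0.1840646289839527 [[ 0.012 -0.988  0.154  0.329]
 [-1.    -0.013 -0.004  0.174]
 [ 0.005 -0.154 -0.988  1.641]
 [ 0.     0.     0.     1.   ]] [[600.649   0.    323.984]
 [  0.    600.649 237.476]
 [  0.      0.      1.   ]]
{'clock': 0.1, 'q': array([-1.187,  0.508, -0.238,  1.501,  0.126,  1.149, -0.155]), 'joint_velocities': array([ 0.001, -0.002,  0.   , -0.005, -0.001,  0.   , -0.002]), 'joint_torque': array([ -0.004, -62.183,  -2.194, -25.02 ,   0.012,   0.008,  -0.   ]), 'tcp_pos': array([0.171, 0.601, 0.404]), 'eef_rot': array([ 0.138,  0.99 , -0.001, -0.   ]), 'contact_force': array([ 0.844,  0.532, -0.522]), 'moment': array([ 0.031, -0.024,  0.005]), 'grasp_force': 0.0, 'grip_width': 1.0005291620206396}
```

View pics/scene0.png

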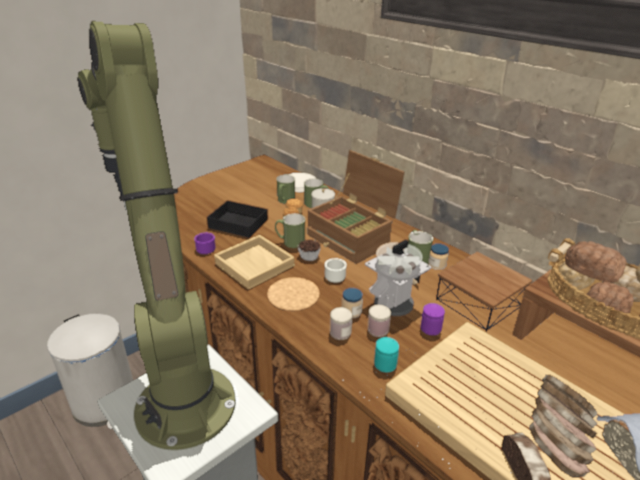

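View pics/top0.png

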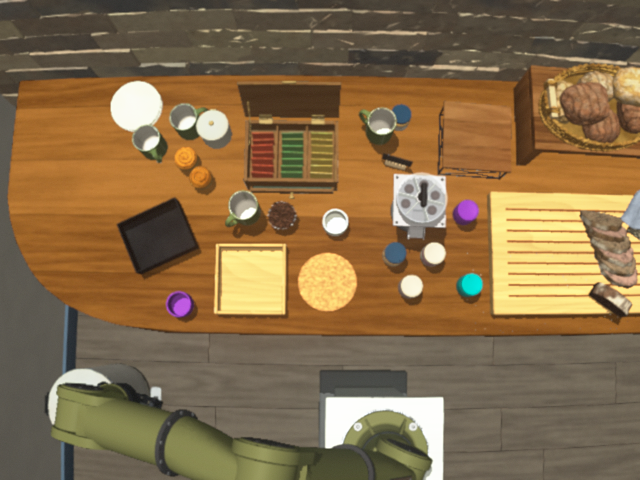

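The top view shows these candidates:
- **Jars:** blue-lidded (395,254), cream (434,254) and cream (411,287) in front of the chute. I leave out the far blue jar (401,115), the purple one (467,211) and the turquoise one (471,285).
- **Dish:** the white one at (335,222). I leave out the purple look-alike (180,304) and the white sugar bowl (212,125).
- **Tray:** light wood at (251,280), not the black one at (158,236).
- **Mat:** (327,282).
- **Mug and muffin:** (243,207) and (283,215).

I'll check the choice in one close crop.

Run:
```python
from h import *
np.set_printoptions(precision=4,suppress=True)
im=cv2.imread('pics/top0.png')
cv2.imwrite('pics/crop0.png',cv2.resize(im[170:320,210:490],None,fx=2.85,fy=2.85,interpolation=cv2.INTER_CUBIC))
for n,u,v,z in[('jarB',395,254,.07),('jarC1',434,254,.07),('jarC2',411,287,.07),('dish',335,222,.048),('mat',327.5,282,.005),('tray',251,280,.036),('mug',243,207,.098),('muf',283,215,.057),('purple',467,211,.07),('turq',471,285,.07),('knob',424,193,.216),('drum',420,200,.178),('deck',420,201,.14),('farjar',401,115,.07)]:
    print(n,pt('top',u,v,z))
for u,v in[(215,245),(286,244),(287,315),(215,316)]: print('traycorner',pt('top',u,v,.036))
for u,v in[(394,175),(446,175),(447,226),(394,227)]: print('deckc',pt('top',u,v,.14))
```

```text
jarB [ 0.5321 -0.0197  0.07  ]
jarC1 [ 0.5333 -0.124   0.07  ]
jarC2 [ 0.4451 -0.0617  0.07  ]
dish [0.6199 0.1395 0.048 ]
mat [0.4612 0.1574 0.005 ]
tray [0.4611 0.363  0.036 ]
mug [0.6478 0.3828 0.098 ]
muf [0.6356 0.2796 0.057 ]
purple [ 0.6513 -0.2165  0.07  ]
turq [ 0.4515 -0.2227  0.07  ]
knob [ 0.6645 -0.0742  0.216 ]
drum [ 0.6552 -0.0703  0.178 ]
deck [ 0.6611 -0.0767  0.14  ]
farjar [ 0.9198 -0.0402  0.07  ]
traycorner [0.5547 0.4641 0.036 ]
traycorner [0.56  0.271 0.036]
traycorner [0.3692 0.2644 0.036 ]
traycorner [0.363  0.4573 0.036 ]
deckc [ 0.7288 -0.01    0.14  ]
deckc [ 0.7315 -0.1463  0.14  ]
deckc [ 0.5968 -0.1456  0.14  ]
deckc [ 0.5923 -0.0089  0.14  ]
```

View pics/crop0.png

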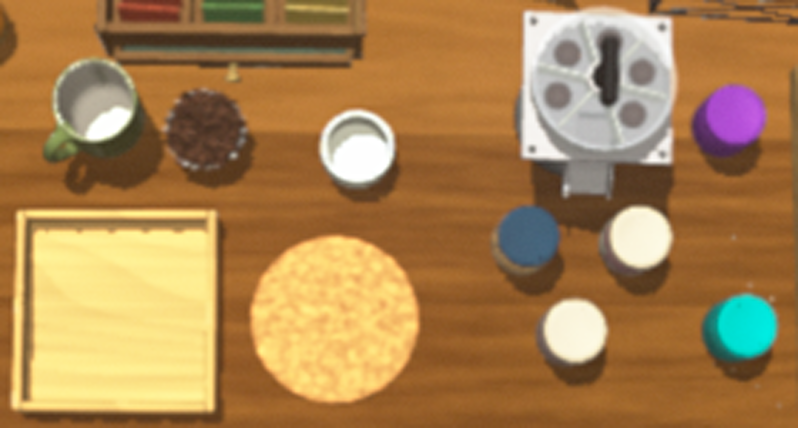

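The crop confirms the choice: blue jar (527,236), cream jars (640,238) and (573,331), and white dish (358,148), with the purple and turquoise jars apart. I'll start with the near cream jar.

Emit:
jog_arm --pt "0.27 -0.3 -0.03 0 0 0.0883 85" --pt "0.27 -0.3 -0.03 0 0 0.0883 85" --pt "0.27 -0.3 -0.03 0 0 0.0883 85" --pt "0.27 -0.3 -0.03 0 0 0.0883 85" --pt "0.27 -0.3 -0.03 0 0 0.0883 85" --pt "0.27 -0.3 -0.03 0 0 0.0883 85" --pt "0.27 -0.3 -0.03 0 0 0.0883 85" --pt "0.274 -0.663 -0.075 0 0 0.0883 85" --pt "0.274 -0.663 -0.075 0 0 0.0883 85" --pt "0.274 -0.663 -0.075 0 0 0.0883 85" --pt "0.274 -0.663 -0.075 0 0 0.0883 85" --pt "0.274 -0.663 -0.075 0 0 0.0883 85" --pt "0.274 -0.663 -0.075 0 0 0.0883 85" --pt "0.274 -0.663 -0.075 0 0 0.0883 85" --pt "0.274 -0.663 -0.075 0 0 0.0883 85" --newtons 40

```text
clock: 1.98
tcp_pos: [0.4454, -0.0616, 0.3296]
eef_rot: [0.0, 1.0, 0.0, -0.0]
contact_force: [0.6, 0.2, -1.0]
grip_width: 0.993
grasp_force: 0.0
```

Emit:
jog_arm --pt "0 0 -0.05 0 0 0 85" --pt "0 0 -0.09 0 0 0 85" --pt "0 0 -0.12 0 0 0 85" --pt "0 0 -0.12 0 0 0 85" --pt "0 0 -0.12 0 0 0 55" --pt "0 0 -0.12 0 0 0 55" --pt "0 0 -0.12 0 0 0 55" --pt "0 0 -0.12 0 0 0 55" --pt "0 0 -0.12 0 0 0 55" --pt "0 0 -0.12 0 0 0 55" --pt "0 0 -0.09 0 0 0 55" --pt "0 0 -0.04 0 0 0 55" --pt "0 0 0 0 0 0 55" --newtons 40

```text
clock: 3.6
tcp_pos: [0.4452, -0.0618, 0.3326]
eef_rot: [0.0, 1.0, -0.0, 0.001]
contact_force: [2.0, -0.4, -2.5]
grip_width: 0.664
grasp_force: 44.2
```

Run:
```python
from h import *
im=snap('scene','scene1.png'); cv2.imwrite('pics/c1.png',cv2.cvtColor(cv2.resize(im[170:400,220:520],None,fx=2,fy=2),cv2.COLOR_RGB2BGR))
```

```text
(no output)
```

View pics/c1.png

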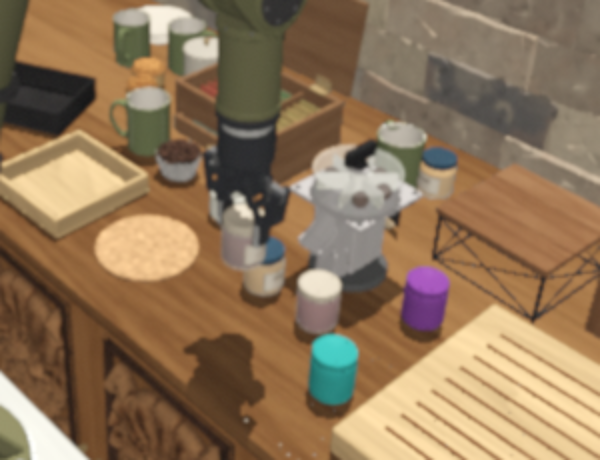

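The held cream jar at crop pixel (245,235) hangs upright. I'll take it to the tray's near-left slot.

Emit:
jog_arm --pt "-0.005 0.05 0 0 0 0 55" --pt "-0.01 0.11 0 0 0 0 55" --pt "-0.015 0.17 0 0 0 0 55" --pt "-0.02 0.23 0 0 0 0 55" --pt "-0.025 0.29 0 0 0 0 55" --pt "-0.03 0.35 0 0 0 0 55" --pt "-0.03 0.41 0 0 0 0 55" --pt "-0.03 0.45 0 0 0 0 55" --pt "-0.03 0.47 0 0 0 0 55" --pt "-0.03 0.47 -0.03 0 0 0 55" --pt "-0.03 0.47 -0.07 0 0 0 55" --pt "-0.03 0.47 -0.1 0 0 0 55" --pt "-0.03 0.47 -0.113 0 0 0 55" --pt "-0.03 0.47 -0.114 0 0 0 55" --pt "-0.03 0.47 -0.114 0 0 0 55"

```text
clock: 5.52
tcp_pos: [0.4158, 0.4078, 0.2165]
eef_rot: [0.001, 1.0, 0.0, 0.001]
contact_force: [0.8, 0.3, -2.3]
grip_width: 0.662
grasp_force: 46.1
```

Emit:
jog_arm --pt "0 0 0 0 0 0 73" --pt "0 0 0 0 0 0 73" --pt "0 0 0 0 0 0 73" --pt "0 0 0.04 0 0 0 73" --pt "0 0 0.1 0 0 0 73" --pt "0 0 0.14 0 0 0 85" --pt "0.06 -0.06 0.14 0 0 0 85" --pt "0.1 -0.12 0.14 0 0 0 85" --pt "0.117 -0.18 0.14 0 0 0 85" --pt "0.117 -0.24 0.14 0 0 0 85" --pt "0.117 -0.3 0.14 0 0 0 85" --pt "0.117 -0.36 0.14 0 0 0 85" --pt "0.117 -0.4 0.13 0 0 0 85" --pt "0.117 -0.428 0.12 0 0 0 85" --pt "0.117 -0.428 0.12 0 0 0 85"

```text
clock: 7.4
tcp_pos: [0.532, -0.023, 0.3351]
eef_rot: [0.003, 1.0, -0.001, -0.001]
contact_force: [-0.6, 0.0, -0.4]
grip_width: 0.999
grasp_force: 0.0
```

Emit:
jog_arm --pt "0 0 -0.05 0 0 0 85" --pt "0 0 -0.09 0 0 0 85" --pt "0 0 -0.12 0 0 0 85" --pt "0 0 -0.126 0 0 0 85" --pt "0 0 -0.126 0 0 0 55" --pt "0 0 -0.126 0 0 0 55" --pt "0 0 -0.126 0 0 0 55" --pt "0 0 -0.126 0 0 0 55" --pt "0 0 -0.126 0 0 0 55" --pt "0 0 -0.126 0 0 0 55" --pt "0 0 -0.09 0 0 0 55" --pt "0 0 -0.04 0 0 0 55" --pt "0 0 0 0 0 0 55"

```text
clock: 9.02
tcp_pos: [0.5323, -0.02, 0.3383]
eef_rot: [0.0, 1.0, -0.0, 0.001]
contact_force: [1.5, 0.1, -1.6]
grip_width: 0.668
grasp_force: 44.2
```

Run:
```python
from h import *
im=snap('top','top2.png'); cv2.imwrite('pics/c2.png',cv2.cvtColor(cv2.resize(im[170:320,190:490],None,fx=2.5,fy=2.5),cv2.COLOR_RGB2BGR))
```

```text
(no output)
```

View pics/c2.png

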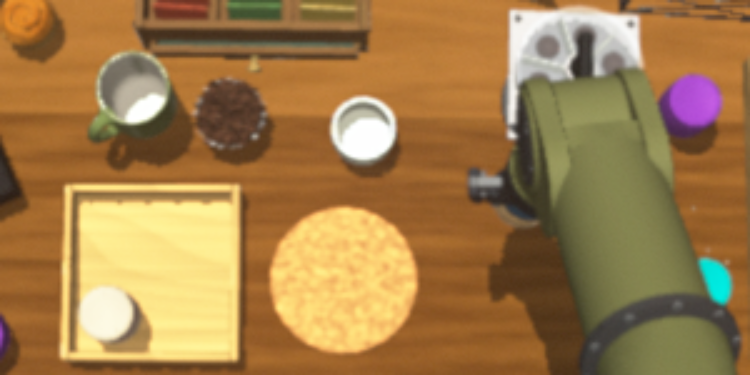

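Jar 1 stands upright in the tray at crop pixel (107,313), and the blue jar is in the gripper. It goes to the near-right slot.

Emit:
jog_arm --pt "-0.02 0.04 0 0 0 0 55" --pt "-0.05 0.09 0 0 0 0 55" --pt "-0.08 0.14 0 0 0 0 55" --pt "-0.1 0.19 0 0 0 0 55" --pt "-0.114 0.24 0 0 0 0 55" --pt "-0.114 0.29 0 0 0 0 55" --pt "-0.114 0.32 0 0 0 0 55" --pt "-0.114 0.338 0 0 0 0 55" --pt "-0.114 0.338 -0.01 0 0 0 55" --pt "-0.114 0.338 -0.05 0 0 0 55" --pt "-0.114 0.338 -0.09 0 0 0 55" --pt "-0.114 0.338 -0.115 0 0 0 55" --pt "-0.114 0.338 -0.12 0 0 0 55" --pt "-0.114 0.338 -0.12 0 0 0 55"

```text
clock: 10.82
tcp_pos: [0.4182, 0.3152, 0.2158]
eef_rot: [0.002, 1.0, -0.002, -0.001]
contact_force: [-4.5, -3.7, 7.1]
grip_width: 0.669
grasp_force: 46.8
```

Emit:
jog_arm --pt "0 0 0 0 0 0 73" --pt "0 0 0 0 0 0 73" --pt "0 0 0 0 0 0 73" --pt "0 0 0.04 0 0 0 73" --pt "0 0 0.1 0 0 0 73" --pt "0 0 0.14 0 0 0 85" --pt "0.02 -0.06 0.14 0 0 0 85" --pt "0.05 -0.12 0.14 0 0 0 85" --pt "0.08 -0.18 0.14 0 0 0 85" --pt "0.1 -0.24 0.14 0 0 0 85" --pt "0.11 -0.3 0.14 0 0 0 85" --pt "0.115 -0.36 0.14 0 0 0 85" --pt "0.115 -0.41 0.13 0 0 0 85" --pt "0.115 -0.442 0.12 0 0 0 85" --pt "0.115 -0.442 0.12 0 0 0 85" --pt "0.115 -0.442 0.12 0 0 0 85"

```text
clock: 12.82
tcp_pos: [0.5335, -0.1232, 0.3357]
eef_rot: [-0.0, 1.0, 0.0, -0.0]
contact_force: [0.2, 0.6, -0.4]
grip_width: 0.992
grasp_force: 0.0
```

Emit:
jog_arm --pt "0 0 -0.05 0 0 0 85" --pt "0 0 -0.09 0 0 0 85" --pt "0 0 -0.12 0 0 0 85" --pt "0 0 -0.126 0 0 0 85" --pt "0 0 -0.126 0 0 0 55" --pt "0 0 -0.126 0 0 0 55" --pt "0 0 -0.126 0 0 0 55" --pt "0 0 -0.126 0 0 0 55" --pt "0 0 -0.126 0 0 0 55" --pt "0 0 -0.126 0 0 0 55" --pt "0 0 -0.09 0 0 0 55" --pt "0 0 -0.04 0 0 0 55" --pt "0 0 0 0 0 0 55"

```text
clock: 14.45
tcp_pos: [0.5334, -0.1239, 0.3383]
eef_rot: [0.0, 1.0, -0.0, 0.001]
contact_force: [0.4, -1.2, -2.6]
grip_width: 0.673
grasp_force: 44.2
```

Run:
```python
from h import *
im=snap('top','top3.png'); cv2.imwrite('pics/c3.png',cv2.cvtColor(cv2.resize(im[170:320,190:490],None,fx=2.5,fy=2.5),cv2.COLOR_RGB2BGR))
```

```text
(no output)
```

View pics/c3.png

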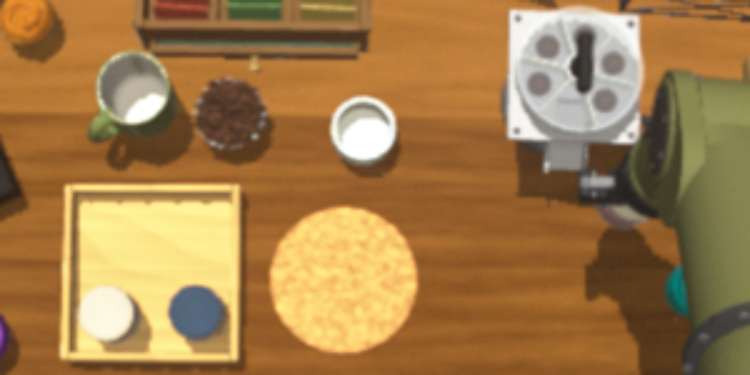

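Both jars stand upright in the tray at (107,313) and (196,312). The third goes to the middle of the far half.

Emit:
jog_arm --pt "-0.02 0.04 0 0 0 0 55" --pt "-0.03 0.09 0 0 0 0 55" --pt "-0.03 0.15 0 0 0 0 55" --pt "-0.03 0.21 0 0 0 0 55" --pt "-0.03 0.27 0 0 0 0 55" --pt "-0.03 0.33 0 0 0 0 55" --pt "-0.026 0.39 0 0 0 0 55" --pt "-0.026 0.44 0 0 0 0 55" --pt "-0.026 0.47 0 0 0 0 55" --pt "-0.026 0.488 0 0 0 0 55" --pt "-0.026 0.488 -0.01 0 0 0 55" --pt "-0.026 0.488 -0.05 0 0 0 55" --pt "-0.026 0.488 -0.09 0 0 0 55" --pt "-0.026 0.488 -0.115 0 0 0 55" --pt "-0.026 0.488 -0.119 0 0 0 55" --pt "-0.026 0.488 -0.119 0 0 0 55"

```text
clock: 16.5
tcp_pos: [0.5079, 0.3615, 0.2162]
eef_rot: [0.001, 1.0, -0.001, -0.0]
contact_force: [-0.1, 0.2, -2.1]
grip_width: 0.673
grasp_force: 46.6
```

Emit:
jog_arm --pt "0 0 0 0 0 0 76" --pt "0 0 0 0 0 0 76" --pt "0 0 0 0 0 0 76" --pt "0 0 0.04 0 0 0 76" --pt "0 0 0.1 0 0 0 76" --pt "0 0 0.14 0 0 0 85" --pt "-0.03 -0.05 0.16 0 0 0 85" --pt "-0.06 -0.1 0.18 0 0 0 85" --pt "-0.06 -0.16 0.18 0 0 0 85" --pt "-0.06 -0.22 0.18 0 0 0 85" --pt "-0.06 -0.28 0.18 0 0 0 85" --pt "-0.06 -0.34 0.18 0 0 0 85" --pt "-0.06 -0.4 0.18 0 0 0 85" --pt "-0.06 -0.45 0.18 0 0 0 85" --pt "-0.06 -0.45 0.18 0 0 0 85"

```text
clock: 18.38
tcp_pos: [0.4469, -0.0899, 0.3968]
eef_rot: [0.004, 1.0, -0.001, 0.0]
contact_force: [-0.6, 1.4, -0.2]
grip_width: 0.992
grasp_force: 0.0
```

Run:
```python
from h import *
np.set_printoptions(precision=4,suppress=True)
im=snap('top','top4.png'); cv2.imwrite('pics/c4.png',cv2.cvtColor(cv2.resize(im[170:320,190:490],None,fx=2.6,fy=2.6,interpolation=cv2.INTER_CUBIC),cv2.COLOR_RGB2BGR))
```

```text
(no output)
```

View pics/c4.png

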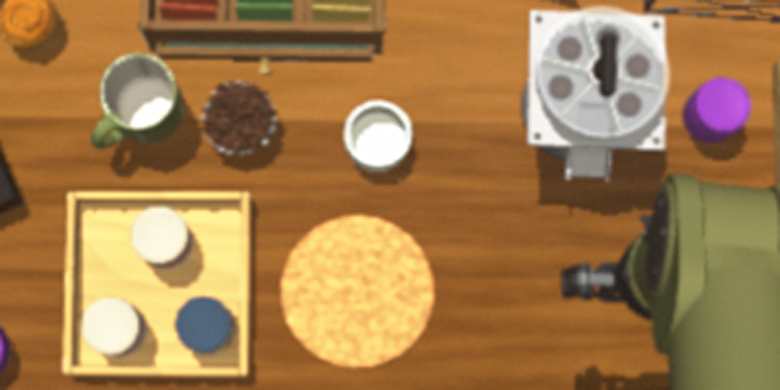

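All three jars stand in the tray at (160,235), (111,325) and (204,324). The dish is still at (378,135) and the chute at (587,165). Next I measure the dispenser.

Run:
```python
from h import *
np.set_printoptions(precision=4,suppress=True)
f=lambda u,v,z:pt('top',190+(u+.5)/2.6-.5,170+(v+.5)/2.6-.5,z)
print('dish',f(378,135,.048))
for c in[(531,10),(668,11),(665,150),(529,148)]: print('deck',f(*c,.14))
# screws
for c in[(539,20),(657,20),(657,141),(537,138)]: print('screw',f(*c,.14))
print('lip',f(565,178,.08),f(609,180,.08))
print('knob ends',f(608,35,.216),f(609,97,.216))
for n,c in dict(C1=(160,235),C2=(111,325),B=(204,324)).items(): print(n,f(*c,.075))
print('mat',f(357,290,.005))
print(robot.get_state()['q'])
```

```text
dish [0.621  0.1393 0.048 ]
deck [ 0.7327 -0.0099  0.14  ]
deck [ 0.7345 -0.148   0.14  ]
deck [ 0.5932 -0.1416  0.14  ]
deck [ 0.5933 -0.0067  0.14  ]
screw [ 0.7226 -0.0177  0.14  ]
screw [ 0.7249 -0.1366  0.14  ]
screw [ 0.6021 -0.1337  0.14  ]
screw [ 0.6033 -0.0147  0.14  ]
lip [ 0.5734 -0.0506  0.08  ] [ 0.5719 -0.0957  0.08  ]
knob ends [ 0.6893 -0.0735  0.216 ] [ 0.6295 -0.0734  0.216 ]
C1 [0.5104 0.3593 0.075 ]
C2 [0.4186 0.4063 0.075 ]
B [0.4212 0.3125 0.075 ]
mat [0.4633 0.1588 0.005 ]
[ 0.2372  0.2519 -0.1247  1.9363  0.0383  0.9553  1.6607]
```

Emit:
jog_arm --pt "0 0.06 0 0 0 0 85" --pt "0.02 0.12 0 0 0 0 85" --pt "0.06 0.17 0 0 0 0 85" --pt "0.1 0.21 -0.02 0 0 0 85" --pt "0.14 0.225 -0.05 0 0 0 85" --pt "0.169 0.225 -0.09 0 0 0 85" --pt "0.169 0.225 -0.11 0 0 0 85" --pt "0.169 0.225 -0.11 0 0 0 85" --pt "0.169 0.225 -0.11 0 0 0 85"

```text
clock: 19.55
tcp_pos: [0.6162, 0.1402, 0.2878]
eef_rot: [-0.0, 1.0, 0.0, 0.001]
contact_force: [0.9, -0.0, 0.2]
grip_width: 0.997
grasp_force: 0.0
```

Emit:
jog_arm --pt "0 0 -0.04 0 0 0 85" --pt "0 0 -0.075 0 0 0 85" --pt "0 0 -0.092 0 0 0 85" --pt "0 0 -0.092 0 0 0 85" --pt "0 0 -0.092 0 0 0 60" --pt "0 0 -0.092 0 0 0 60" --pt "0 0 -0.092 0 0 0 60" --pt "0 0 -0.092 0 0 0 60" --pt "0 0 -0.092 0 0 0 60" --pt "0 0 -0.06 0 0 0 60" --pt "0 0 -0.02 0 0 0 60" --pt "0 0 0 0 0 0 60" --newtons 40

```text
clock: 21.05
tcp_pos: [0.6169, 0.1391, 0.2898]
eef_rot: [0.0, 1.0, 0.0, 0.002]
contact_force: [-0.5, 0.6, -2.8]
grip_width: 0.765
grasp_force: 45.7
```

Run:
```python
from h import *
im=snap('scene','scene5.png'); cv2.imwrite('pics/c5.png',cv2.cvtColor(cv2.resize(im[190:340,220:460],None,fx=2.5,fy=2.5),cv2.COLOR_RGB2BGR))
```

```text
(no output)
```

View pics/c5.png

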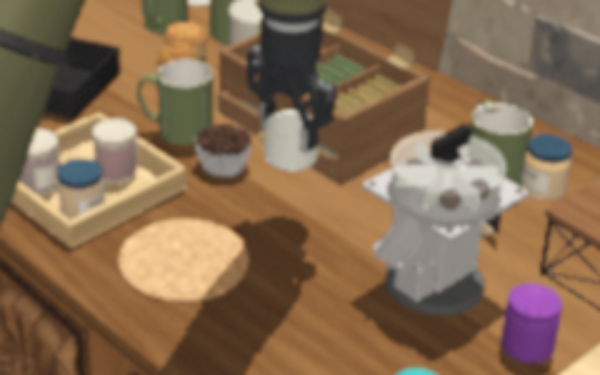

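The dish is held upright at (290,140). I'll carry it round in front of the chute and set it down.

Emit:
jog_arm --pt "-0.04 -0.02 0.01 0 0 0 60" --pt "-0.08 -0.05 0.01 0 0 0 60" --pt "-0.11 -0.1 0 0 0 0 60" --pt "-0.12 -0.15 -0.01 0 0 0 60" --pt "-0.12 -0.19 -0.03 0 0 0 60" --pt "-0.12 -0.213 -0.06 0 0 0 60" --pt "-0.12 -0.213 -0.08 0 0 0 60" --pt "-0.1 -0.213 -0.086 0 0 0 60" --pt "-0.085 -0.213 -0.088 0 0 0 60" --pt "-0.085 -0.213 -0.091 0 0 0 60" --pt "-0.085 -0.213 -0.091 0 0 0 60" --pt "-0.085 -0.213 -0.091 0 0 0 60"

```text
clock: 22.6
tcp_pos: [0.5326, -0.0738, 0.1969]
eef_rot: [0.0, 1.0, -0.0, 0.003]
contact_force: [4.7, 0.7, 5.8]
grip_width: 0.763
grasp_force: 46.4
```

Emit:
jog_arm --pt "0 0 0 0 0 0 85" --pt "0 0 0 0 0 0 85" --pt "0 0 0 0 0 0 85" --pt "0 0 0.02 0 0 0 85" --pt "0 0 0.06 0 0 0 85" --pt "-0.03 0 0.11 0 0 0 85" --pt "-0.06 0 0.16 0 0 0 85" --pt "-0.06 0 0.21 0 0 0 85" --pt "-0.06 0.05 0.24 0 0 0 85" --pt "-0.06 0.11 0.24 0 0 0 85" --pt "-0.06 0.17 0.24 0 0 0 85" --pt "-0.06 0.23 0.24 0 0 0 85" --pt "-0.06 0.28 0.24 0 0 0 85" --pt "-0.06 0.28 0.24 0 0 0 85" --pt "-0.06 0.28 0.24 0 0 0 85"

```text
clock: 24.48
tcp_pos: [0.4713, 0.2054, 0.4352]
eef_rot: [0.0, 1.0, -0.001, -0.001]
contact_force: [-0.6, -0.5, -0.4]
grip_width: 0.993
grasp_force: 0.0
```

Run:
```python
from h import *
im=snap('top','top6.png'); cv2.imwrite('pics/c6.png',cv2.cvtColor(cv2.resize(im[160:290,340:500],None,fx=4,fy=4,interpolation=cv2.INTER_CUBIC),cv2.COLOR_RGB2BGR))
print(robot.get_state()['q'])
```

```text
[-0.1939831   0.31809667 -0.36182007  1.73539185  0.12469836  1.11187629
  0.97416955]
```

View pics/c6.png

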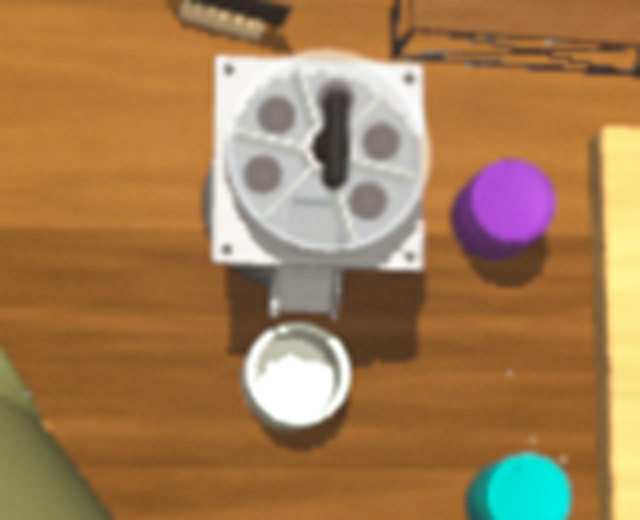

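Run:
```python
from h import *
np.set_printoptions(precision=4,suppress=True)
f=lambda u,v,z:pt('top',340+(u+.5)/4-.5,160+(v+.5)/4-.5,z)
print('dish',f(297,376,.048),'base',f(297,400,.0)); print('lip',f(269,312,.074),f(336,317,.074)); print('cheeks top',f(276,268,.087),f(340,270,.087))
for c in[(229,69),(410,77),(411,257),(227,249)]: print('screw',f(*c,.14))
print('knob',f(336,90,.216),f(334,186,.216))
```

```text
dish [ 0.5366 -0.0734  0.048 ] base [ 0.5261 -0.0808  0.    ]
lip [ 0.5757 -0.0511  0.074 ] [ 0.573 -0.096  0.074]
cheeks top [ 0.6031 -0.0542  0.087 ] [ 0.6024 -0.0968  0.087 ]
screw [ 0.7239 -0.0174  0.14  ]
screw [ 0.7209 -0.1358  0.14  ]
screw [ 0.6022 -0.1337  0.14  ]
screw [ 0.6056 -0.0151  0.14  ]
knob [ 0.6919 -0.0738  0.216 ] [ 0.6316 -0.0714  0.216 ]
```

The dish stands at (0.537,-0.073), within a few mm of the serving spot. Now for the knob, aligned along x.

Emit:
jog_arm --pt "0.05 -0.04 0 0 0 0 40" --pt "0.1 -0.08 0 0 0 0 40" --pt "0.14 -0.12 0 0 0 0 40" --pt "0.17 -0.17 0 0 0 0 40" --pt "0.191 -0.22 0 0 0 -0.005 40" --pt "0.191 -0.26 0 0 0 -0.005 40" --pt "0.191 -0.281 0 0 0 -0.005 40" --pt "0.191 -0.281 -0.016 0 0 -0.005 40" --pt "0.191 -0.281 -0.016 0 0 -0.005 40" --pt "0.191 -0.281 -0.016 0 0 -0.005 40" --pt "0.191 -0.281 -0.05 0 0 -0.005 40" --pt "0.191 -0.281 -0.075 0 0 -0.005 40" --pt "0.191 -0.281 -0.075 0 0 -0.005 40"

```text
clock: 26.15
tcp_pos: [0.662, -0.0736, 0.3592]
eef_rot: [0.007, 1.0, 0.0, -0.002]
contact_force: [-0.3, 0.9, 0.7]
grip_width: 0.471
grasp_force: 0.0
```

Run:
```python
from h import *
print(robot.get_state()['q'])
a=snap('scene','s7.png'); b=snap('top','t7.png')
A=cv2.resize(a[200:360,320:480],(480,480)); B=cv2.resize(b[160:290,360:490],(320,320))
im=np.zeros((480,800,3),np.uint8); im[:,:480]=A; im[:320,480:]=B
cv2.imwrite('pics/c7.png',im[:,:,::-1])
```

```text
[ 0.2285519   0.61042874 -0.27270222  1.44415291  0.17215291  1.1139386
  1.48285916]
```

View pics/c7.png

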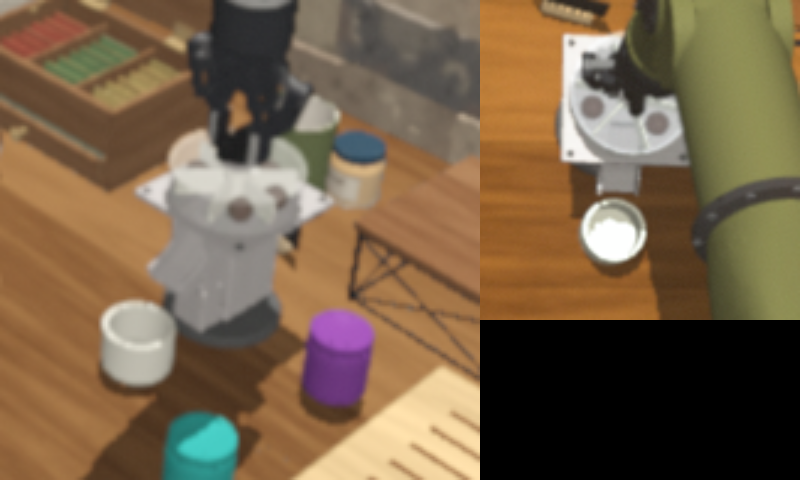

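The fingers straddle the bar in the scene view at (240,145), and the dish stands under the chute at (138,342), also visible from the top at (612,232). First click.

Emit:
jog_arm --pt "0 0 0 0 0 0 5" --pt "0 0 0 0 0 0 5" --pt "0 0 0 0 0 0 5" --pt "0 0 0 0 0 0 5" --pt "0 0 0 0 0 -0.04 5" --pt "0 0 0 0 0 -0.08 5" --pt "0 0 0 0 0 -0.12 5" --pt "0 0 0 0 0 -0.16 5" --pt "0 0 0 0 0 -0.2 5" --pt "0 0 0 0 0 -0.24 5" --pt "0 0 0 0 0 -0.28 5" --pt "0 0 0 0 0 -0.31 5" --pt "0 0 0 0 0 -0.333 5" --pt "0 0 0 0 0 -0.333 5" --pt "0 0 0 0 0 -0.333 5" --pt "0 0 0 0 0 -0.333 5" --pt "0 0 0 0 0 -0.333 5" --pt "0 0 0 0 0 -0.333 5" --newtons 50

```text
clock: 28.5
tcp_pos: [0.6626, -0.0753, 0.3652]
eef_rot: [0.507, 0.862, 0.001, 0.003]
contact_force: [-5.1, -0.2, 17.0]
grip_width: 0.154
grasp_force: 110.4
```

```bash
cat > m.py <<'E'
from h import *
import sys
s=robot.get_state();print(s['q'],s['moment'])
a=snap('scene','s%s.png'%sys.argv[1]); b=snap('top','t%s.png'%sys.argv[1])
A=cv2.resize(a[200:360,320:480],(480,480)); B=cv2.resize(b[160:290,360:490],(320,320))
im=np.zeros((480,800,3),np.uint8); im[:,:480]=A; im[:320,480:]=B
cv2.imwrite('pics/c%s.png'%sys.argv[1],im[:,:,::-1])
E
python3 m.py 8
```

```text
[ 0.07150889  0.5954226   0.0084264   1.44114497 -0.00472758  1.09959196
  0.58903749] [-0.27745868  1.30351726 -0.01205599]
```

View pics/c8.png

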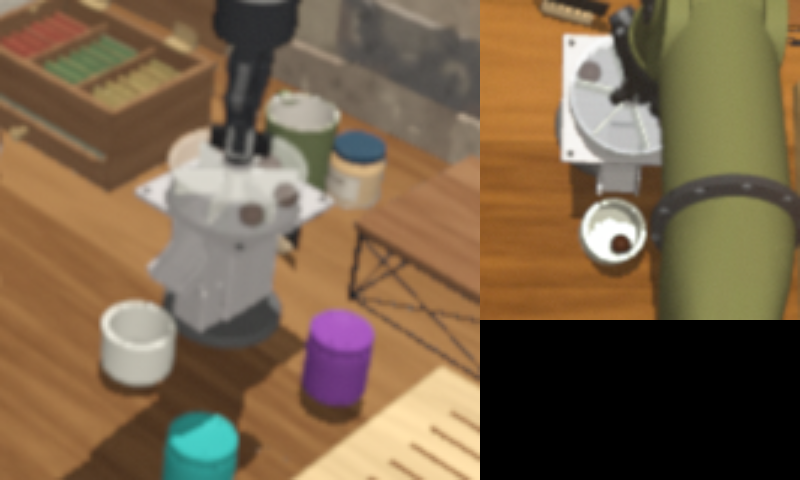

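Truffle 1 lies in the dish in the top inset at (620,243). The fingers pressed a little on the lid (17 N), so I regrip 6 mm higher and turn the second click.

Emit:
jog_arm --pt "0 0 0 0 0 0 35" --pt "0 0 0 0 0 0 35" --pt "0 0 0.007 0 0 0 35" --pt "0 0 0.007 0 0 0 5" --pt "0 0 0.007 0 0 0 5" --pt "0 0 0.007 0 0 0 5" --pt "0 0 0.007 0 0 0 5" --pt "0 0 0.007 0 0 -0.04 5" --pt "0 0 0.007 0 0 -0.08 5" --pt "0 0 0.007 0 0 -0.12 5" --pt "0 0 0.007 0 0 -0.16 5" --pt "0 0 0.007 0 0 -0.2 5" --pt "0 0 0.007 0 0 -0.24 5" --pt "0 0 0.007 0 0 -0.28 5" --pt "0 0 0.007 0 0 -0.31 5" --pt "0 0 0.007 0 0 -0.333 5" --pt "0 0 0.007 0 0 -0.333 5" --pt "0 0 0.007 0 0 -0.333 5" --pt "0 0 0.007 0 0 -0.333 5" --pt "0 0 0.007 0 0 -0.333 5" --newtons 30

```text
clock: 31.1
tcp_pos: [0.6625, -0.0748, 0.3682]
eef_rot: [0.869, 0.494, 0.0, 0.0]
contact_force: [0.4, 0.9, 5.7]
grip_width: 0.157
grasp_force: 32.8
```

```bash
python3 m.py 9
python3 - <<'E'
import cv2,numpy as np
for n in('s','t'):
    ims=[cv2.imread('pics/%s%s.png'%(n,k)).astype(int) for k in(7,8,9)]
    r=(slice(295,332),slice(350,382)) if n=='s' else (slice(240,268),slice(400,424))
    print(n,[np.abs(i[r]-ims[0][r]).mean().round(1) for i in ims],[(i[r].max(2)<110).sum() for i in ims])
E
```

```text
[-0.08702458  0.61097924  0.29063359  1.43702375 -0.18414133  1.11948844
 -0.30330619] [0.22155133 0.01708981 0.00978261]
s [np.float64(0.0), np.float64(1.0), np.float64(4.5)] [np.int64(234), np.int64(232), np.int64(255)]
t [np.float64(0.0), np.float64(17.9), np.float64(69.4)] [np.int64(88), np.int64(134), np.int64(305)]
```

The scene view shows the dish unmoved. Third click.

Emit:
jog_arm --pt "0 0 0 0 0 -0.04 5" --pt "0 0 0 0 0 -0.08 5" --pt "0 0 0 0 0 -0.12 5" --pt "0 0 0 0 0 -0.16 5" --pt "0 0 0 0 0 -0.2 5" --pt "0 0 0 0 0 -0.24 5" --pt "0 0 0 0 0 -0.28 5" --pt "0 0 0 0 0 -0.31 5" --pt "0 0 0 0 0 -0.333 5" --pt "0 0 0 0 0 -0.333 5" --pt "0 0 0 0 0 -0.333 5" --pt "0 0 0 0 0 -0.333 5"

```text
clock: 32.7
tcp_pos: [0.6624, -0.0746, 0.3683]
eef_rot: [1.0, -0.006, 0.0, -0.0]
contact_force: [-0.4, 2.3, 6.7]
grip_width: 0.157
grasp_force: 32.9
```

Emit:
jog_arm --pt "0 0 0 0 0 0 35" --pt "0 0 0 0 0 0 35" --pt "0 0 0 0 0 0 35" --pt "0 0 0.02 0 0 0 40" --pt "0 0 0.05 0 0 0 40" --pt "0 0 0.08 0 0 0 40" --pt "-0.02 0.06 0.08 0 0 0 40" --pt "-0.06 0.11 0.08 0 0 0 40" --pt "-0.1 0.16 0.08 0 0 0 40" --pt "-0.14 0.2 0.08 0 0 0 40" --pt "-0.18 0.24 0.08 0 0 0 40" --pt "-0.19 0.28 0.08 0 0 0 40" --pt "-0.19 0.28 0.08 0 0 0 40" --pt "-0.19 0.28 0.08 0 0 0 40"

```text
clock: 34.45
tcp_pos: [0.4726, 0.2045, 0.4477]
eef_rot: [1.0, -0.007, 0.0, 0.0]
contact_force: [-0.1, 0.2, 0.4]
grip_width: 0.469
grasp_force: 0.0
```

```bash
python3 m.py 10
```

```text
[-0.90748922  0.34923665  0.64013461  1.72083774 -0.22546362  1.14627374
 -1.78671333] [-0.00801272 -0.00890382 -0.01489398]
```

View pics/c10.png

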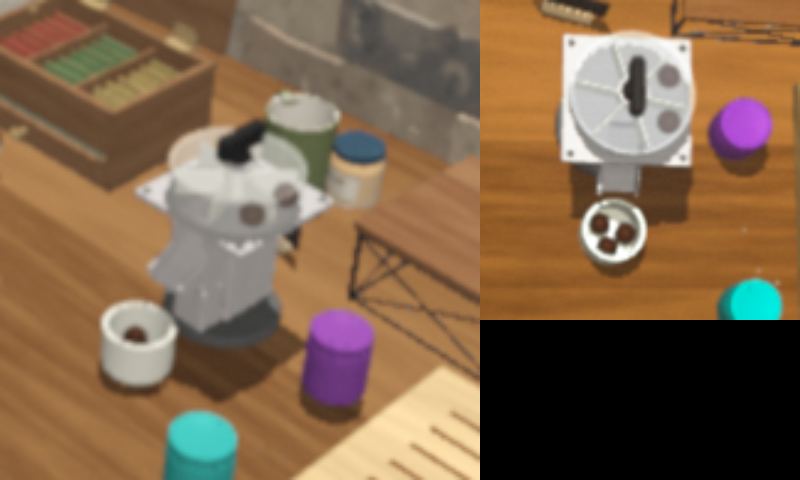

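Three truffles are in the dish at (613,232), the knob is back in line at three clicks, and two truffles remain in the drum at (668,75) and (668,121). Now I fetch the dish.

Emit:
jog_arm --pt "0 -0.05 -0.02 0 0 0 85" --pt "0 -0.11 -0.05 0 0 0 85" --pt "0 -0.17 -0.08 0 0 0 85" --pt "0 -0.23 -0.11 0 0 0 85" --pt "0 -0.265 -0.13 0 0 0 85" --pt "0.01 -0.279 -0.13 0 0 0 85" --pt "0.04 -0.279 -0.16 0 0 0 85" --pt "0.06 -0.279 -0.19 0 0 0 85" --pt "0.06 -0.279 -0.19 0 0 0 85" --pt "0.06 -0.279 -0.19 0 0 0 85"

```text
clock: 35.8
tcp_pos: [0.5322, -0.0743, 0.2585]
eef_rot: [1.0, -0.007, 0.0, 0.0]
contact_force: [-0.0, -0.4, 0.7]
grip_width: 0.993
grasp_force: 0.0
```

Emit:
jog_arm --pt "0 0 -0.03 0 0 0 85" --pt "0 0 -0.055 0 0 0 85" --pt "0 0 -0.062 0 0 0 85" --pt "0 0 -0.062 0 0 0 85" --pt "0 0 -0.062 0 0 0 60" --pt "0 0 -0.062 0 0 0 60" --pt "0 0 -0.062 0 0 0 60" --pt "0 0 -0.062 0 0 0 60" --pt "0 0 -0.062 0 0 0 60" --pt "0 0 -0.058 0 0 0 60" --pt "-0.01 0 -0.054 0 0 0 60" --pt "-0.03 0 -0.04 0 0 0 60" --pt "-0.05 0.01 -0.02 0 0 0 60" --pt "-0.06 0.02 0 0 0 0 60" --pt "-0.06 0.02 0 0 0 0 60" --newtons 40

```text
clock: 37.67
tcp_pos: [0.4717, -0.0535, 0.2587]
eef_rot: [1.0, -0.006, 0.001, -0.0]
contact_force: [1.1, 0.6, -2.1]
grip_width: 0.763
grasp_force: 45.2
```

Emit:
jog_arm --pt "-0.002 0.02 0 0 0 0 60" --pt "-0.004 0.05 0 0 0 0 60" --pt "-0.006 0.085 0 0 0 0 60" --pt "-0.008 0.12 0 0 0 0 60" --pt "-0.01 0.155 0 0 0 0 60" --pt "-0.012 0.185 0 0 0 0 60" --pt "-0.014 0.205 0 0 0 0 60" --pt "-0.014 0.2115 0 0 0 0 60" --pt "-0.014 0.2115 -0.02 0 0 0 60" --pt "-0.014 0.2115 -0.04 0 0 0 60" --pt "-0.014 0.2115 -0.052 0 0 0 60" --pt "-0.014 0.2115 -0.057 0 0 0 60" --pt "-0.014 0.2115 -0.057 0 0 0 60"

```text
clock: 39.3
tcp_pos: [0.4582, 0.1562, 0.2021]
eef_rot: [1.0, -0.007, -0.0, -0.001]
contact_force: [-6.3, -2.1, 19.6]
grip_width: 0.764
grasp_force: 47.7
```

Emit:
jog_arm --pt "0 0 0 0 0 0 85" --pt "0 0 0 0 0 0 85" --pt "0 0 0 0 0 0 85" --pt "0 0 0.03 0 0 0 85" --pt "0 0 0.08 0 0 0 85" --pt "0 0 0.14 0 0 0 85" --pt "0 0 0.2 0 0 0 85" --pt "0 -0.05 0.22 0 0 0 85" --pt "0 -0.1 0.22 0 0 0 85" --pt "0 -0.16 0.22 0 0 0 85" --pt "0 -0.22 0.22 0 0 0 85" --pt "0 -0.28 0.22 0 0 0 85" --pt "0 -0.28 0.22 0 0 0 85" --pt "0 -0.28 0.22 0 0 0 85"

```text
clock: 41.05
tcp_pos: [0.4584, -0.1223, 0.4204]
eef_rot: [1.0, -0.007, -0.0, -0.0]
contact_force: [-0.2, 0.7, 0.1]
grip_width: 0.992
grasp_force: 0.0
```

Run:
```python
from h import *
im=snap('top','top11.png'); cv2.imwrite('pics/c11.png',cv2.cvtColor(cv2.resize(im[170:320,190:490],None,fx=2.6,fy=2.6,interpolation=cv2.INTER_CUBIC),cv2.COLOR_RGB2BGR))
```

```text
(no output)
```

View pics/c11.png

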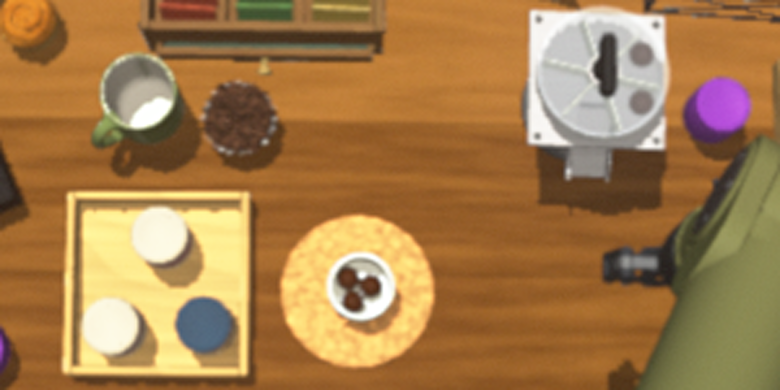

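The dish with three truffles is on the mat's middle at (361,288), with the mat's centre at (357,290). The jars, mug and muffin are in place, so I hand in.

```bash
python3 -c "
from plant import robot
print(robot.finish_job())"
```

```text
the job is handed in; nothing more can be done
None
```

I handed the job in at about 41 s; no verdict came back, but the last picture shows all three jars upright in the tray, the dish with its three truffles on the middle of the cork mat, the knob at three clicks with two truffles still in the drum, and the mug and muffin where they stood.

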